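Clear the used-grease slide and grease the polishing spindle's bearing

ROBOT

A 6-joint arm with a two-finger parallel gripper is mounted at the origin on the work surface. World frame = base frame: x ahead of the robot, y to its left, z up, the work surface at z = 0. Lengths are in mm, angles in rad, forces in N, time in s.
With the tool pointing down it reaches from about 350 to 775 mm from the base axis. Payload 7.3 kg.
Tool frame: the origin (TCP) lies at the very end of the fingers, on their centre line; the grasp point (between the pads) lies behind it (bot.grip_point_offset is the z of the grasp point in the tool frame, in mm); z points along the fingers, y is the line along which they close (so a half turn about z gives the same grasp; the last joint's range is limited). The gripper opens to 92 mm and grips with 3 to 60 N. Pads are 19 mm wide; open, the fingers measure 130 mm over their backs; the gripper's body (75 mm by 190 mm) begins 47 mm behind the grasp point.
Start: joints at [1.122, 0.342, 1.524, -0, 1.275, -0.146], TCP at [156.537, 501.14, 226.741] pointing down, gripper open.
Joint ranges: [-2.53, 2.53], [-0.77, 2.02], [0.04, 2.7], [-1, 4.14], [0.28, 2.66], [-3.11, 3.11]. Speed limits (rad/s): [2.57, 2.57, 3.14, 3.14, 3.14, 3.14].

INTERFACE

Orientations are given as [roll, pitch, yaw] about the fixed x, y, z axes, in that order (R = Rz(yaw) Ry(pitch) Rx(roll)).
In Python, from plant import bot gives the robot as it stands. The module is installed in compiled form; this text tells all that it offers.
- The arm moves only by the shell command python3 -m crank 'ROWS'. ROWS is JSON, a list that holds one entry, the list of rows, each a list of 5 numbers: the opening, from 0 (shut) to 1 (fully open), then the shift along the tool's x, y, z in cm, then the turn about the tool's z in degrees. In form: [[[claw, x, y, z, turn], ...]]. A call has exactly 10 rows; each row is the pose to reach, as a shift and turn from the pose commanded when the call began, along the tool's axes at that moment; what a row does not reach only later rows make up. A row lasts 1/10 s, in which the tool goes at most 50 mm and 8.59 degrees, less where a joint would pass 70% of its speed; a pose out of reach is approached as far as the arm can. A call with a gripper value outside its range is refused whole. The fingers move at their own pace and stop on an object; the grip force is fixed at half the most. Time passes only in rows, so rows that repeat a pose let the fingers close, or fill a call up. It gives the time, the measured TCP pose, the force, the opening and the grip force at its end, in the units of the state.
- bot.get_obs(): the state, without advancing time (a new reading comes with each control period).
- bot.capture(name): name is "scene" or "top"; returns (picture, depth): 480x640x3 uint8, red, green, blue; 480x640 float32, mm along the optical axis (not along the pixel's ray), 0 where there is no reading.
- bot.calibration(name): a dict with "vertical_fov" (degrees; the focal length in pixels is half the picture's height over the tangent of half this angle, whatever the lens; pixels are square), "cx", "cy" (the principal point, pixels), "rvec" (rotation vector, rad) and "tvec" (3), from world to camera coordinates, as OpenCV has them. Camera axes: x right, y down, z forward; pixel columns grow to the right and rows downward; lengths in mm; the calibration is good to about 2 mm. A picture is of the moment at which its call begins. calibration takes no time and is no camera call.
- bot.close_job(): hands the job in; it is judged then, once.
The state is a dict: "time": time; "joint_positions": joint angles; "dq": joint speeds; "tau": joint torques, N m; "tool_pos": TCP position; "tcp_rot": TCP orientation; "contact_force": force on the tool from outside, world axes, zero at the start; "moment": the same for the moment, N m; "grip_width": finger opening in mm; "finger_force": force on a finger pad.
Only numpy, scipy, OpenCV 4.12 (cv2) and the standard library are available. Lean on these libraries where they do the work, as an engineer would, in place of code of your own. Each camera call takes 0.05 s, during which the arm holds its last target. There are 200 camera calls.

TASK

Grease the bearing at the belt-guard end of the polishing spindle. First pull its used-grease slide right out to the stop by the black knob and push it fully home again. Then take the grease gun from its wooden block, press its coupler squarely onto that bearing's tilted nipple until it snaps on, keep pushing along the nipple until the gun has gone down against its spring by more than half of its stroke, and finish while still gripping the gun and holding it pressed there; leave the tin, mallet, spanner and chisel where they are.

Things in the scene. Friction and masses are not known exactly. Their poses are not given: they have to be found in the camera images.
- spindle: polishing spindle fixed to the bench: timber bed, 2 green bearings on a 30 mm shaft along its y, felt wheel at -y, yellow belt guard (128 mm high) and motor (175) at +y. Origin on the bench under the shaft midway between the bearings; x away from the robot at yaw 0, z up. Bearing to grease: y = +90 mm, by the guard: 60 wide in y, cap 116 high, foot to x = +-93. Its twin at y = -90 is not used.
- nipple: brass button-head nipple of the bearing to grease, fixed, at (-44, 90, 130) mm in the spindle's frame. Origin: centre of its head's top; z outwards along its axis, which leans 35 degrees from vertical towards the spindle's -x. Head 16 mm across: cone 8 mm wide at the top, 16 at 4 mm down, 10 mm neck from 7.5 mm down; a 19 mm hexagon begins 14.5 mm down.
- slide_knob (a point): centre of the black knob (24 mm diameter, 22 long, along x) of that bearing's used-grease slide; axes as the spindle's. 54 mm above the bench, at x = -118, y = 90 mm in the spindle's frame when home; moves along the spindle's -x as it is pulled. A 7 mm rod leads from it in +x to the bearing; foot bolt 40 mm behind it, 48 mm high; below it a drip tray 12 mm high.
- drain_slide (a joint): travel of the used-grease slide in m: 0 fully home, 0.030 pulled right out to the stop. A detent holds it at both ends: about 7 N starts it from either end, the force fades towards the middle of the travel, and beyond it the slide is drawn to the other end, where it stays when let go.
- gun: push-type grease gun, red, 203 mm long, about 0.5 kg, standing nose down in its block. Origin on its axis at the lower end of the barrel; z along the axis towards the black end cap. Barrel 36 mm in diameter from z = 0 to the cap's end at z = +130 mm; below it a 12 mm tube and the dark steel coupler, 29 mm in diameter, z = -45 to -73 mm (its mouth).
- coupler_seat (a point): seat inside the coupler, on the gun's axis, 13 mm inside the mouth, at z = -60 mm in the gun's frame while not pressed; axes as the gun's. Mouth 20 mm wide inside; spring jaws 9 mm outside the seat snap behind the nipple's head at 3 to 6 N of push. Snapped on, this point lies on the nipple's origin and its z along the nipple's z.
- gun_stroke (a joint): how far coupler and tube are pushed into the barrel, in m: 0 free, 0.025 at the stop; half of the stroke is 0.0125. The spring pushes back with 7.7 N at 0 and 13.2 N at 0.025.
- gun_block: wooden block that the gun stands in, fixed to the bench: 90 x 90 x 110 mm, with a round 42 mm hole 100 mm deep down its middle; the gun's mouth stands on the hole's floor 10 mm above the bench, the barrel's lower 27 mm in the hole. Origin under its centre, z up. It and the tin may change places (right or left of the spindle).
- grease_tin: grease tin, 90 mm in diameter, 110 mm tall, standing; origin at its foot's centre. Leave it alone.
- mallet: turned wooden carver's mallet, 84 mm in diameter, 200 mm tall, standing on its head; origin at its foot's centre. Leave it alone.
- spanner: steel spanner 200 mm long lying along its x; origin under its middle. Leave it alone.
- chisel: wood chisel 260 mm long and 26 mm thick, wooden handle, lying along its x; origin under its middle. Leave it alone.
Not all that is in view belongs to the job. Leave any green look-alike of the gun alone.

How it is judged (in metres and radians):
On the way, in this order (a step that is already met when the one before it is completed fails the run):
1. the used-grease slide is pulled right out (more than 26.5 of its 30 mm) (value of joint drain_slide above 0.0265 m), for 0.1 s.
2. the slide is pushed fully home (within 3 mm) (value of joint drain_slide below 0.003 m), for 0.2 s.
3. the coupler is snapped squarely onto the nipple (seat within 2 mm of the head's top along the axis and 4 mm overall, axes within 7 degrees) (z of coupler_seat in the frame of nipple below 0.002 m and distance between coupler_seat and nipple below 0.004 m and angle between the z axis of coupler_seat and the z axis of nipple, either way round below 0.12 rad), for 0.2 s.
At the end, for the whole second after the job is handed in: Robot still grips the gun; coupler snapped on the nipple (seat within 2 mm of the head's top along the axis and 4 mm overall, axes within 7 degrees), pressing it with over 5 N; gun held down by over 12.5 of its 25 mm stroke, clear of its block; slide home (within 3 mm) (all of step 3 and value of joint gun_stroke above 0.0125 m and contact force between gun and nipple above 5 N and contact force between the fingers and gun above 5 N and contact force between gun and gun_block below 0.5 N and value of joint drain_slide below 0.003 m); the arm keeps its last pose, push and grip.
It fails at once if the grease tin is shifted by more than 30 mm (distance of grease_tin from where it was at the start of the episode above 0.03 m).
It fails at once if the mallet is shifted by more than 30 mm (distance of mallet from where it was at the start of the episode above 0.03 m).
It fails at once if the spanner is shifted by more than 30 mm (distance of spanner from where it was at the start of the episode above 0.03 m).
It fails at once if the chisel is shifted by more than 30 mm (distance of chisel from where it was at the start of the episode above 0.03 m).
It also fails if it takes over 58 s, if anything falls off the work surface, if the arm or the gripper's body presses on something with over 40 N, if the wrist force passes 120 N, or if a joint passes its speed limit or range.

## Working session

There is one attempt and no reset: what is moved stays moved. The work goes in short steps, Python scripts to look and compute and a shell command to move; the robot and the scene stay as the last step left them, time stands still between calls to the robot, and variables do not carry over. Pictures are saved under pics/ and viewed, at most 10 in all, crops included, and the job is handed in when it is done.

```bash
mkdir -p pics; cat > h.py <<'E'
import numpy as np, cv2
from scipy.spatial.transform import Rotation as R
from plant import bot
def cap(n,f=None):
    im,d=bot.capture(n)
    if f: cv2.imwrite('pics/'+f,im[:,:,::-1])
    return im,d
def cloud(n,d):
    c=bot.calibration(n); f=240/np.tan(np.radians(c['vertical_fov'])/2)
    v,u=np.mgrid[:480,:640]
    P=np.stack([(u-c['cx'])/f*d,(v-c['cy'])/f*d,d],-1)
    M=cv2.Rodrigues(np.array(c['rvec'],float))[0]
    W=(P-np.array(c['tvec']).ravel())@M
    W[d==0]=np.nan
    return W
E
python3 - <<'E'
from h import *
for n in ('scene','top'):
    im,d=cap(n,n+'0.png'); np.savez('/tmp/'+n,im=im,d=d)
    c=bot.calibration(n);print(c)
    W=cloud(n,d); np.save('/tmp/W'+n,W); 
print(bot.grip_point_offset,bot.get_obs())
E
```

```text
{'vertical_fov': 43.589191696020045, 'cx': 311.27150736335227, 'cy': 244.62318438493395, 'rvec': array([ 1.31860013,  2.49186114, -0.69847477]), 'tvec': array([ 337.04444161, -283.78841912, 1823.48252812])}
{'vertical_fov': 55.713347094693866, 'cx': 312.35610694733543, 'cy': 242.43571263049026, 'rvec': array([ 2.10422774, -2.15616373,  0.17157383]), 'tvec': array([-73.87803181, 491.33364777, 978.87067302])}
-18.8 {'time': 0.1, 'joint_positions': array([ 1.12199999e+00,  3.42611188e-01,  1.52490530e+00,  1.69173278e-05,
        1.27542808e+00, -1.46016703e-01]), 'dq': array([-0.00088953, -0.00068867, -0.00144734,  0.00044492,  0.0013455 ,
       -0.00170872]), 'tau': array([ 2.90104872e-03, -4.32003808e+01, -2.44694084e+01,  7.20033492e-02,
        5.25138946e-02, -2.58275441e-05]), 'tool_pos': array([156.36412599, 500.79248159, 226.14185205]), 'tcp_rot': array([-3.14025749e+00, -2.12706274e-04,  2.83880794e+00]), 'contact_force': array([-0.45207195, -0.34725046, -0.62346035]), 'moment': array([-0.02564076, -0.00327275,  0.06801053]), 'finger_force': 0.0, 'grip_width': 91.67334112072534}
```

View pics/scene0.png

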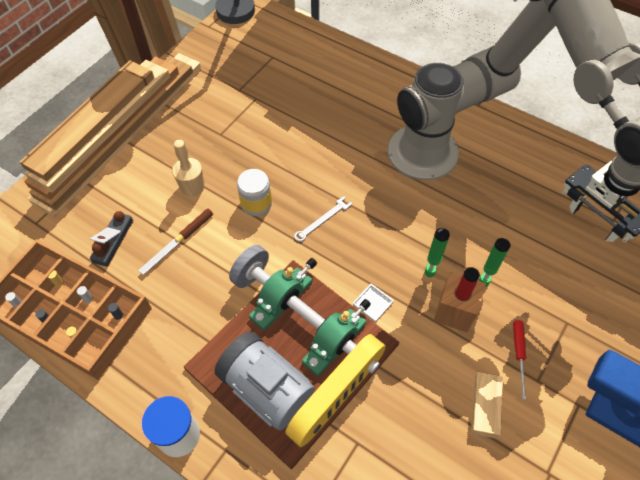

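View pics/top0.png

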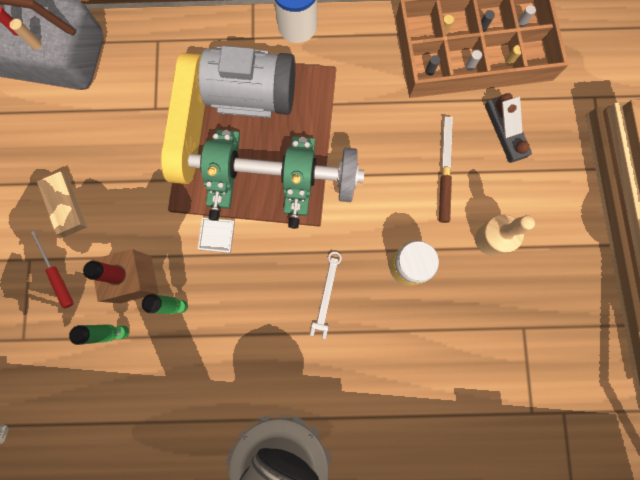

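The scene view shows the spindle with its guard-end bearing at about (338,335) and the red gun in its block at (465,290). In the top view the bearing is at (217,165), the nipple at (212,171), the knob at (214,214) and the red gun's cap at (95,270). Two green look-alikes stand beside it at (150,304) and (80,334).

```bash
python3 - <<'E'
from h import *
for n,bx in (('top',(150,120,330,240)),('scene',(250,230,400,360))):
    z=np.load(f'/tmp/{n}.npz'); im=z['im']; W=np.load(f'/tmp/W{n}.npy')
    hsv=cv2.cvtColor(im,cv2.COLOR_RGB2HSV).astype(int); H,S,V=hsv[...,0],hsv[...,1],hsv[...,2]
    def comps(name,m,mn=8):
        k,l,st,c=cv2.connectedComponentsWithStats(m.astype(np.uint8))
        for i in range(1,k):
            if st[i,4]>=mn:
                p=W[l==i]; print(n,name,st[i,4],c[i].round(1),'med',np.nanmedian(p,0).round(1),'lo',np.nanpercentile(p,3,axis=0).round(),'hi',np.nanpercentile(p,97,axis=0).round())
    Z=W[...,2]
    yy,xx=np.mgrid[:480,:640]; box=(xx>bx[0])&(yy>bx[1])&(xx<bx[2])&(yy<bx[3])
    comps('brass',box&(H>15)&(H<30)&(S>120)&(V>120)&(Z>95)&(Z<150))
    comps('black',box&(V<50)&(Z>35)&(Z<75))
    comps('red',((H<6)|(H>174))&(S>150)&(V>50)&(Z>90)&(Z<220),30)
    comps('green',(H>55)&(H<75)&(S>150)&(Z>10)&(Z<220),30)
    comps('capblk',(V<45)&(Z>170)&(Z<240)&(W[...,0]<480)&(W[...,0]>150),20)
    comps('blocktop',(Z>105)&(Z<115)&(H>5)&(H<20)&(W[...,0]<480)&(W[...,1]>100),60)
    comps('shaft',box&(S<40)&(V>90)&(Z>60)&(Z<130),40)
    comps('tray',box&(S<40)&(V>150)&(Z>5)&(Z<20),40)
    cv2.imwrite(f'pics/c_{n}.png',cv2.resize(im[bx[1]:bx[3],bx[0]:bx[2],::-1],None,fx=4,fy=4))
E
```

```text
top brass 1357 [175.4 147.6] med [689.1 202.7 124.7] lo [638. 180.  98.] hi [746. 230. 129.]
top brass 65 [212.  170.5] med [634.9 122.3 125.3] lo [627. 116. 116.] hi [645. 131. 132.]
top brass 47 [296. 178.] med [612.4 -55.2 126.4] lo [605. -61. 117.] hi [624. -49. 131.]
top black 15 [233.7 174.7] med [644.1  87.1  65.9] lo [638.  86.  53.] hi [652.  91.  73.]
top black 31 [211.3 213.6] med [556.8 137.5  64. ] lo [548. 131.  59.] hi [563. 143.  66.]
top black 24 [216.7 215.2] med [553.7 125.6  60.1] lo [544. 123.  56.] hi [563. 130.  63.]
top black 40 [290.9 221.5] med [534.6 -39.7  62.6] lo [524. -45.  57.] hi [542. -35.  66.]
top black 11 [296.3 223.5] med [528.3 -50.8  61.9] lo [524. -53.  60.] hi [536. -48.  63.]
top red 162 [ 5.4 19.1] med [956.9 548.  189.2] lo [952. 543. 149.] hi [968. 560. 208.]
top red 372 [111.1 273.7] med [416.2 310.4 157.9] lo [403. 307. 110.] hi [434. 321. 199.]
top capblk 265 [ 93.  269.8] med [419.2 321.5 210.3] lo [406. 309. 204.] hi [434. 337. 214.]
top capblk 252 [150.9 302.7] med [356.3 215.5 200.3] lo [342. 201. 195.] hi [371. 229. 204.]
top capb
[... 2115 characters left out ...]
.] hi [437. 342. 216.]
scene blocktop 831 [462.  295.3] med [433.4 331.5 109.4] lo [379. 283. 106.] hi [467. 374. 114.]
scene shaft 109 [255.8 250.1] med [ 609.9 -156.4  120.2] lo [ 591. -172.  102.] hi [ 633. -147.  127.]
scene shaft 261 [258.7 272. ] med [ 642.9 -132.    80.2] lo [ 618. -149.   65.] hi [ 657. -102.   96.]
scene shaft 473 [305.3 311.2] med [665.3  30.7  79.8] lo [648. -19.  69.] hi [679.  79.  86.]
scene shaft 158 [270.1 350.7] med [805.1  32.3 119.9] lo [798.  -4. 109.] hi [816.  63. 130.]
scene shaft 103 [348.6 346. ] med [681.  166.4  80.3] lo [668. 158.  70.] hi [693. 178.  86.]
scene tray 227 [373.  300.4] med [511.1 137.8   9.2] lo [480. 102.   5.] hi [558. 179.  17.]
```

View pics/c_top.png

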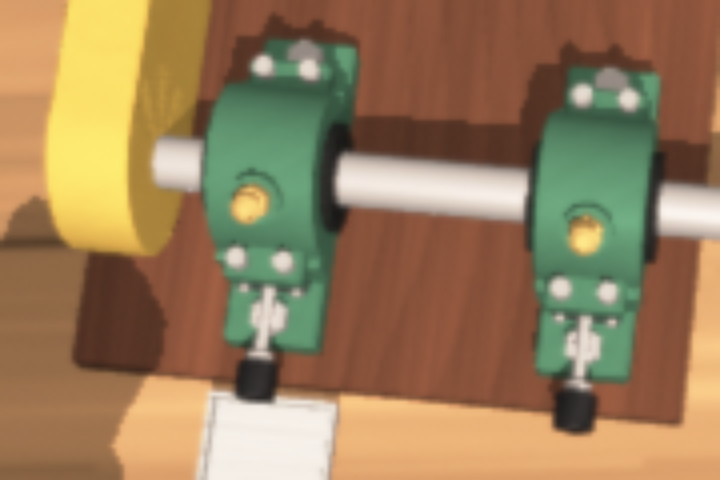

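The crop shows the guard-end bearing's nipple at crop (250,203), its knob at (257,380) and the rod between. Next I triangulate these, the twin and the gun in both views, and fit the spindle pose.

```bash
cat >> h.py <<'E'
def cam(n):
    c=bot.calibration(n); f=240/np.tan(np.radians(c['vertical_fov'])/2)
    return cv2.Rodrigues(np.array(c['rvec'],float))[0],np.array(c['tvec']).ravel(),f,c['cx'],c['cy']
def proj(n,P):
    M,t,f,cx,cy=cam(n); q=np.atleast_2d(P)@M.T+t
    return np.c_[q[:,0]/q[:,2]*f+cx,q[:,1]/q[:,2]*f+cy]
def ray(n,uv):
    M,t,f,cx,cy=cam(n); return -M.T@t, M.T@np.array([(uv[0]-cx)/f,(uv[1]-cy)/f,1])
def atz(n,uv,z):
    o,d=ray(n,uv); return o+d*(z-o[2])/d[2]
def tri(a,b):
    from scipy.optimize import least_squares
    r=least_squares(lambda X:np.r_[proj('top',X)[0]-a,proj('scene',X)[0]-b],[500,0,100.]); return r.x,r.fun
E
python3 - <<'E'
from h import *
from scipy.optimize import least_squares
print('cams',ray('top',(0,0))[0],ray('scene',(0,0))[0])
pts={'nip':((212,170.5),(344.6,316.2)),'tw':((296,178),(288.7,271.7)),'knob':((213.7,214.3),(366.3,304.8)),'tknob':((291.9,221.9),(312,263.5)),'cap':((93,269.8),(471,274.5))}
for k,(a,b) in pts.items():
    x,r=tri(a,b); print(k,x.round(1),r.round(1))
s=np.sin(.611);c=np.cos(.611)
L={'nip':(-44+4*s,90,130-4*c),'tw':(-44+4*s,-90,130-4*c),'knob':(-118,90,54),'tknob':(-118,-90,54)}
def f(p):
    Rz=R.from_euler('z',p[2]).as_matrix(); o=[]
    for k,l in L.items():
        X=Rz@np.array(l)+[p[0],p[1],0]
        o+=list(proj('top',X)[0]-pts[k][0])+list(proj('scene',X)[0]-pts[k][1])
    return np.array(o)
r=least_squares(f,[660,32,-.12],loss='soft_l1'); print(r.x.round(3)); print(f(r.x).round(1).reshape(-1,4))
Rz=R.from_euler('z',r.x[2]).as_matrix()
for l in ((-44,90,130),(-118,90,54)): print((Rz@l+[r.x[0],r.x[1],0]).round(1))
print('axis',Rz@[-s,0,c], 'x',Rz[:,0])
print('cap213',atz('top',(93,269.8),211),atz('scene',(471,274.5),205))
# current tool axes
o=bot.get_obs(); print(R.from_euler('xyz',o['tcp_rot']).as_matrix().round(3))
# block top plane extents & gun barrel circle fit, both clouds
A=[]
for n in('top','scene'):
    W=np.load(f'/tmp/W{n}.npy').reshape(-1,3); im=np.load(f'/tmp/{n}.npz')['im'].reshape(-1,3)
    hsv=cv2.cvtColor(im[None],cv2.COLOR_RGB2HSV)[0].astype(int)
    m=((hsv[:,0]<6)|(hsv[:,0]>174))&(hsv[:,1]>150)&(W[:,2]>115)&(W[:,2]<195)&(W[:,0]<500)
    p=W[m]; 
    g=least_squares(lambda q:np.hypot(p[:,0]-q[0]-q[2]*(p[:,2]-160),p[:,1]-q[1]-q[3]*(p[:,2]-160))-18,[420,325,0,0],loss='soft_l1')
    print(n,'barrel',g.x.round(3)); A.append(p)
p=np.vstack(A); g=least_squares(lambda q:np.hypot(p[:,0]-q[0]-q[2]*(p[:,2]-160),p[:,1]-q[1]-q[3]*(p[:,2]-160))-18,[420,325,0,0],loss='soft_l1');print('both',g.x.round(3))
E
```

```text
cams [ 318.7450439   -91.19954543 1046.48877271] [1152.65766249  405.60471234 1423.40734972]
nip [637.3 125.  117.6] [-0.3  0.2 -0.3 -0. ]
tw [615.1 -54.  119.6] [-0.4  0.2 -0.5 -0.1]
knob [556.  136.9  51.4] [-1.   0.6 -1.3  0. ]
tknob [534.3 -40.5  54.3] [-0.3  0.2 -0.5 -0. ]
cap [420.3 326.7 201. ] [-0.2  0.1 -0.3  0.1]
[ 6.64684e+02  3.07920e+01 -1.30000e-01]
[[-1.5 -0.2  0.5 -2.3]
 [-1.   0.8  0.4 -2.3]
 [-0.5 -1.1 -2.5  0.2]
 [ 0.8 -0.5 -1.7 -0. ]]
[632.7 125.7 130. ]
[559.3 135.3  54. ]
axis [-0.56888154  0.07409696  0.81907474] x [ 0.99162386 -0.12915925 -0.        ]
cap213 [419.29434236 321.42270725 211.        ] [422.15400419 327.44639273 205.        ]
[[-0.955  0.298 -0.001]
 [ 0.298  0.955 -0.001]
 [ 0.    -0.001 -1.   ]]
top barrel [ 4.20426e+02  3.25950e+02 -2.00000e-03 -0.00000e+00]
scene barrel [ 4.19373e+02  3.27401e+02  6.00000e-03 -5.00000e-03]
both [ 4.19830e+02  3.26323e+02  2.00000e-03 -1.00000e-03]
```

```bash
python3 - <<'E'
from h import *
from scipy.optimize import least_squares
A=[]
for n in('top','scene'):
    W=np.load(f'/tmp/W{n}.npy').reshape(-1,3); im=np.load(f'/tmp/{n}.npz')['im'].reshape(-1,3)
    hsv=cv2.cvtColor(im[None],cv2.COLOR_RGB2HSV)[0].astype(int)
    u=W[:,0]-(664+.13*(W[:,1]-31))
    m=(hsv[:,1]<40)&(hsv[:,2]>90)&(abs(u)<18)&(W[:,2]>62)&(W[:,2]<90)&(abs(W[:,1]-32)<45)
    A.append(W[m])
f=lambda q,p:np.hypot((p[:,0]-q[0]-q[1]*(p[:,1]-31))*np.cos(np.arctan(q[1])),p[:,2]-q[2])-15
for p in A+[np.vstack(A)]:
    g=least_squares(f,[664,.13,68],args=(p,),loss='soft_l1'); print(len(p),g.x.round(3))
# green look-alikes, knob clouds: surface points around both knobs
for n in('top','scene'):
    W=np.load(f'/tmp/W{n}.npy').reshape(-1,3); im=np.load(f'/tmp/{n}.npz')['im'].reshape(-1,3)
    m=(im.max(1)<60)&(np.hypot(W[:,0]-557,W[:,1]-136)<22)&(W[:,2]>40)&(W[:,2]<72)
    p=W[m]; x=np.array([.9916,-.129]); q=np.c_[p[:,:2]@x,p[:,:2]@[.129,.9916],p[:,2]]
    print(n,len(q),q.min(0).round(1),q.max(0).round(1),np.median(q,0).round(1))
    m=(np.hypot(W[:,0]-634,W[:,1]-125)<12)&(W[:,2]>128)&(W[:,2]<140)
    print('nip tip',m.sum(),W[m].mean(0).round(1),W[m].max(0).round(1))
x=np.array([.9916,-.129]);y=np.array([.129,.9916])
for k in((559.3,135.3),(556,136.9)): print(np.dot(k,x),np.dot(k,y))
E
```

```text
500 [6.61612e+02 1.18000e-01 6.70000e+01]
407 [6.60438e+02 1.25000e-01 6.76580e+01]
907 [6.61248e+02 1.20000e-01 6.71510e+01]
top 85 [522.4 193.5  55.3] [542.4 214.3  66.9] [533.  202.7  63. ]
nip tip 19 [633.  124.2 130. ] [637.2 130.2 133. ]
scene 45 [526.3 199.5  56.5] [545.3 218.5  70.7] [536.4 209.9  63.5]
nip tip 21 [632.8 126.7 130.5] [639.2 135.1 133.9]
537.1481799999999 206.31318000000002
533.6695 207.47404
```

```bash
python3 -m crank '[[[1,0,0,-4,0],[1,-4.4,-2.1,-4,-3],[1,-8.8,-4.2,-4,-6],[1,-13.2,-6.3,-4,-10],[1,-17.6,-8.4,-4,-10],[1,-22,-10.5,-4,-10],[1,-26.4,-12.6,-4,-10],[1,-30.8,-14.7,-4,-10],[1,-35.2,-16.8,-4,-10],[1,-39.6,-18.9,-4,-10]]]'; python3 - <<'E'
from h import *
o=bot.get_obs();M=R.from_euler('xyz',o['tcp_rot']).as_matrix()
print(M.T@(np.array([556,135.5,35.2])-o['tool_pos']),o['tcp_rot'],o['tool_pos'])
E
```

```text
time: 1.1
tool_pos: [479.2, 200.9, 266.5]
tcp_rot: [3.142, -0.001, 3.013]
contact_force: [0.7, 0.3, -0.1]
grip_width: 91.8
finger_force: 0.0
[-84.70169621 -55.07632827 231.23951356] [ 3.14157387e+00 -5.45993343e-04  3.01318462e+00] [479.17314855 200.94892292 266.48675988]
```

```bash
python3 -m crank '[[[1,-4,-2.7,0,0],[1,-8.4,-5.5,0,0],[1,-8.4,-5.5,4.5,0],[1,-8.4,-5.5,9,0],[1,-8.4,-5.5,12,0],[1,-8.4,-5.5,15,0],[1,-8.4,-5.5,17,0],[1,-8.4,-5.5,18.5,0],[1,-8.4,-5.5,19,0],[1,-8.4,-5.5,19,0]]]'; python3 - <<'E'
from h import *
for n in('top','scene'): cap(n,n+'1.png')
a=cv2.imread('pics/top1.png')[110:260,140:340];b=cv2.imread('pics/scene1.png')[210:360,260:460]
cv2.imwrite('pics/m1.png',np.hstack([cv2.resize(a,(400,300),interpolation=2),cv2.resize(b,(400,300),interpolation=2)]))
E
```

```text
time: 2.1
tool_pos: [554.0, 137.3, 76.0]
tcp_rot: [-3.141, -0.002, 3.013]
contact_force: [0.7, 0.1, -0.4]
grip_width: 91.3
finger_force: 0.0
```

View pics/m1.png

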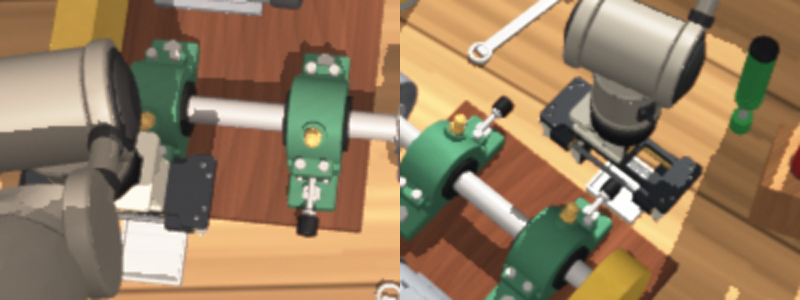

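The pictures show the gripper straddling the knob, with the rod leading between the fingers. It lies well clear of nipple and guard.

```bash
python3 -m crank '[[[1,-0.2,0,1.5,0],[1,-0.2,0,3,0],[1,-0.2,0,4,0],[1,-0.2,0,4,0],[0,-0.2,0,4,0],[0,-0.2,0,4,0],[0,-0.2,0,4,0],[0,-0.2,0,4,0],[0,-0.2,0,4,0],[0,-0.2,0,4,0]]]'
```

```text
time: 3.2
tool_pos: [556.5, 137.1, 36.8]
tcp_rot: [3.141, 0.0, 3.013]
contact_force: [-0.1, -0.5, 0.2]
grip_width: 48.1
finger_force: 0.0
```

```bash
python3 -m crank '[[[0,0,0,0,0],[0,0,0,0,0],[0,0,0,0,0],[0,0,0,0,0],[0,0.6,0,0,0],[0,1.2,0,0,0],[0,1.8,0,0,0],[0,2.4,0,0,0],[0,3.0,0,0,0],[0,3.1,0,0,0]]]'
```

```text
time: 4.2
tool_pos: [526.2, 138.4, 36.7]
tcp_rot: [-3.138, 0.002, 3.014]
contact_force: [5.3, -12.9, -3.8]
grip_width: 23.2
finger_force: 30.0
```

```bash
python3 -m crank '[[[0,0.2,-0.2,0,0],[0,0.3,-0.2,0,0],[0,0.3,-0.2,0,0],[0,-0.4,-0.2,0,0],[0,-1,-0.2,0,0],[0,-1.7,-0.2,0,0],[0,-2.4,-0.2,0,0],[0,-3.1,-0.2,0,0],[0,-3.3,-0.2,0,0],[0,-3.4,-0.2,0,0]]]'; python3 - <<'E'
from h import *
print(bot.get_obs())
E
```

```text
time: 5.2
tool_pos: [556.1, 134.6, 36.5]
tcp_rot: [-3.14, -0.008, 3.013]
contact_force: [-12.6, -2.2, 11.4]
grip_width: 23.2
finger_force: 30.0
{'time': 5.2, 'joint_positions': array([ 1.03351874e-01,  6.41023025e-01,  1.60675189e+00,  4.37546848e-04,
        9.01607680e-01, -1.33955928e+00]), 'dq': array([ 5.94895970e-04,  8.48804622e-03, -1.44508960e-02, -5.28652834e-05,
        2.47390646e-02, -3.60576945e-03]), 'tau': array([-9.02932975e-01, -4.78533876e+01, -2.35643864e+01,  1.98033191e-01,
       -3.98144647e+00,  4.29459207e-02]), 'tool_pos': array([556.07588143, 134.59659787,  36.49783615]), 'tcp_rot': array([-3.14013928, -0.00766081,  3.01342914]), 'contact_force': array([-12.59277217,  -2.23493383,  11.41733327]), 'moment': array([-0.37174696,  2.15484996,  0.03066908]), 'finger_force': 30.00663310289383, 'grip_width': 23.228388478703245}
```

```bash
python3 -m crank '[[[1,0.3,0,0,0],[1,0.3,0,0,0],[1,0.3,0,0,0],[1,0.3,0,0,0],[1,0.3,0,-3,0],[1,0.3,0,-8,0],[1,0.3,0,-13,0],[1,0.3,0,-18,0],[1,3,3,-21,0],[1,6,6.5,-23,0]]]'; python3 -m crank '[[[1,3.3,3.5,0,0],[1,6.6,7,0,0],[1,9.9,10.8,0,0],[1,9.9,10.8,0,0],[1,9.9,10.8,0,0],[1,9.9,10.8,0,0],[1,9.9,10.8,0,0],[1,9.9,10.8,0,0],[1,9.9,10.8,0,0],[1,9.9,10.8,0,0]]]'; python3 - <<'E'
from h import *
o=bot.get_obs();M=R.from_euler('xyz',o['tcp_rot']).as_matrix()
print(M.T@(np.array([419.8,326.3,159.2])-o['tool_pos']),o['tcp_rot'],o['tool_pos'])
for n in('top','scene'): im,d=cap(n,n+'2.png'); np.savez('/tmp/'+n+'2',im=im,d=d)
a=cv2.imread('pics/top2.png')[110:260,140:340];b=cv2.imread('pics/scene2.png')[210:360,260:460]
cv2.imwrite('pics/m2.png',np.hstack([cv2.resize(a,(400,300),interpolation=2),cv2.resize(b,(400,300),interpolation=2)]))
E
```

```text
time: 6.2
tool_pos: [509.2, 206.5, 269.5]
tcp_rot: [3.14, 0.005, 3.01]
contact_force: [-0.1, 0.6, -0.5]
grip_width: 91.4
finger_force: 0.0
time: 7.2
tool_pos: [424.2, 325.8, 266.5]
tcp_rot: [3.142, 0.0, 3.012]
contact_force: [0.5, 0.2, -0.4]
grip_width: 91.6
finger_force: 0.0
[ 4.46525971e+00 -4.29771431e-02  1.07274175e+02] [3.14158897e+00 2.03260382e-05 3.01232626e+00] [424.23133172 325.76690629 266.47426572]
```

View pics/m2.png

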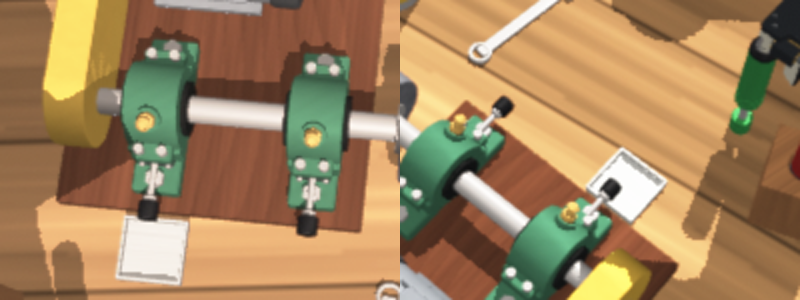

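The slide's knob is back at its starting pixel, top (214,214), level with its untouched twin, so it is home. Next comes the gun.

```bash
python3 -m crank '[[[1,0.4,0,0,0],[1,0.4,0,3,0],[1,0.4,0,6,0],[1,0.4,0,8.5,0],[1,0.4,0,10.7,0],[1,0.4,0,10.7,0],[0,0.4,0,10.7,0],[0,0.4,0,10.7,0],[0,0.4,0,10.7,0],[0,0.4,0,10.7,0]]]'; python3 -m crank '[[[0,0,0,0,0],[0,0,0,0,0],[0,0,0,0,0],[0,0,0,0,0],[0,0,0,0,0],[0,0,0,0,0],[0,0,0,0,0],[0,0,0,0,0],[0,0,0,0,0],[0,0,0,0,0]]]'; python3 -m crank '[[[0,0,0,-1,0],[0,0,0,-2,0],[0,0,0,-3,0],[0,0,0,-4,0],[0,0,0,-5,0],[0,0,0,-6,0],[0,0,0,-7,0],[0,0,0,-8,0],[0,0,0,-8.2,0],[0,0,0,-8.2,0]]]'
```

```text
time: 8.3
tool_pos: [420.2, 327.0, 160.5]
tcp_rot: [3.14, 0.001, 3.013]
contact_force: [-0.5, 0.1, 0.0]
grip_width: 64.5
finger_force: 0.0
time: 9.3
tool_pos: [419.9, 326.7, 159.5]
tcp_rot: [-3.142, -0.0, 3.013]
contact_force: [0.0, -1.8, 1.4]
grip_width: 35.2
finger_force: 30.0
time: 10.3
tool_pos: [420.0, 326.8, 241.9]
tcp_rot: [3.141, 0.001, 3.013]
contact_force: [-0.4, 0.2, -4.8]
grip_width: 35.6
finger_force: 30.0
```

```bash
python3 -m crank '[[[0,-0.4,0,0,0],[0,-0.7,0,0,0],[0,-1.3,0,0,0],[0,-2,0,-0.1,0],[0,-2.6,0,0,0],[0,-3.3,0,0,0],[0,-4,0,0.1,0],[0,-4.6,0,0.1,0],[0,-4.6,0,0.1,0],[0,-4.6,0,0.1,0]]]'; python3 - <<'E'
from h import *
for n in('top','scene'): im,d=cap(n,n+'3.png'); np.savez('/tmp/'+n+'3',im=im,d=d)
a=cv2.imread('pics/top3.png')[200:350,20:220];b=cv2.imread('pics/scene3.png')[180:330,390:590]
cv2.imwrite('pics/m3.png',np.hstack([cv2.resize(a,(400,300),interpolation=2),cv2.resize(b,(400,300),interpolation=2)]))
E
```

```text
time: 11.3
tool_pos: [465.8, 320.7, 240.3]
tcp_rot: [-3.141, 0.0, 3.013]
contact_force: [-1.4, 1.1, -5.6]
grip_width: 35.8
finger_force: 30.0
```

View pics/m3.png

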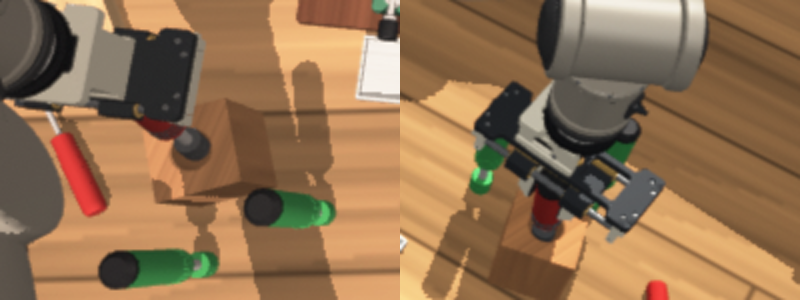

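The gun is tilting in the grip, with its nose still in the hole at m3 (190,143) and low force. I continue to about 36°.

```bash
python3 -m crank '[[[0,-0.65,0,0.1,0],[0,-1.3,0,0.3,0],[0,-1.9,0,0.5,0],[0,-2.55,0,0.65,0],[0,-3.2,0,0.9,0],[0,-3.8,0,1.15,0],[0,-4.4,0,1.5,0],[0,-4.9,0,1.75,0],[0,-5.15,0,1.9,0],[0,-5.15,0,1.9,0]]]'; python3 -m crank '[[[0,0,0,-2,0],[0,0,0,-4,0],[0,0,0,-6,0],[0,0,0,-8,0],[0,0,0,-8,0],[0,0,0,-8,0],[0,0,0,-8,0],[0,0,0,-8,0],[0,0,0,-8,0],[0,0,0,-8,0]]]';python3 - <<'E'
from h import *
for n in('top','scene'): im,d=cap(n,n+'4.png'); np.savez('/tmp/'+n+'4',im=im,d=d)
a=cv2.imread('pics/top4.png')[180:330,20:220];b=cv2.imread('pics/scene4.png')[180:330,390:590]
cv2.imwrite('pics/m4.png',np.hstack([cv2.resize(a,(400,300),interpolation=2),cv2.resize(b,(400,300),interpolation=2)]))
o=bot.get_obs();print(o['tool_pos'],o['tcp_rot'])
E
```

```text
time: 12.4
tool_pos: [516.9, 314.2, 221.1]
tcp_rot: [-3.141, -0.0, 3.013]
contact_force: [-1.3, 0.5, -1.1]
grip_width: 35.6
finger_force: 30.0
time: 13.4
tool_pos: [516.5, 314.2, 301.0]
tcp_rot: [-3.141, -0.001, 3.013]
contact_force: [1.1, -0.3, -5.0]
grip_width: 35.4
finger_force: 30.0
[516.53412591 314.27201612 301.2845822 ] [-3.14146245e+00 -2.69921809e-04  3.01334909e+00]
```

View pics/m4.png

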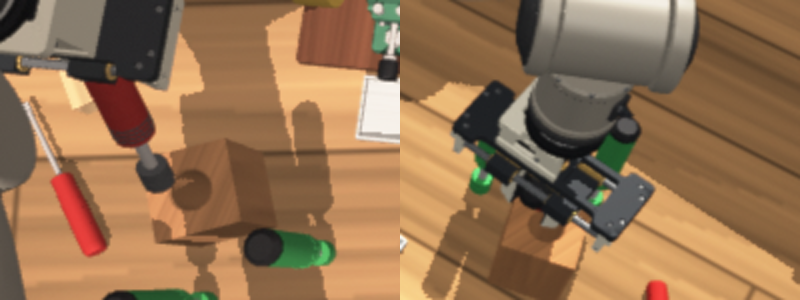

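The gun hangs tilted in the grip: barrel at m4 (120,105), coupler at (155,172), clear of the block. Next I measure the axis.

```bash
cat > fit.py <<'E'
from h import *
from scipy.optimize import least_squares
def gunfit(n,z,W,th0):
    """gun axis in tool frame (x,z at grasp origin), using red barrel and dark coupler pixels"""
    o=bot.get_obs(); M=R.from_euler('xyz',o['tcp_rot']).as_matrix()
    T=(W-o['tool_pos'])@M; T[...,2]+=18.8     # grasp-point centred
    hsv=cv2.cvtColor(z,cv2.COLOR_RGB2HSV).astype(int)
    def res(q,p):   # q: x0, y0, theta(x), phi(y)
        a=np.array([np.sin(q[2]),np.sin(q[3]),0]); a[2]=-np.sqrt(1-a@a)
        d=p-np.array([q[0],q[1],0]); t=d@a; return t,np.linalg.norm(d-np.outer(t,a),axis=1)
    q=np.array([0,0,th0,0.]); 
    for it in range(4):
        P=T.reshape(-1,3); ok=np.isfinite(P).all(1); t,r=res(q,np.nan_to_num(P,nan=1e4))
        red=((hsv[...,0]<8)|(hsv[...,0]>172))&(hsv[...,1]>110); red=red.ravel()
        mb=ok&red&(t<25)&(t>-94)&(r<32)
        mc=ok&~red&(t<-141)&(t>-167)&(r<22)
        f=lambda q:np.r_[res(q,P[mb])[1]-18,res(q,P[mc])[1]-14.5]
        s=least_squares(f,q,loss='soft_l1',f_scale=2); q=s.x
    t,_=res(q,P[mc|mb]); 
    return q,mb.sum(),mc.sum(),np.median(abs(s.fun)),np.percentile(res(q,P[ok&(res(q,np.nan_to_num(P))[1][ok if 0 else slice(None)]<16)])[0],1) if 0 else (t.min(),t.max())
E
python3 - <<'E'
from fit import *
for n in('top','scene'):
    z=np.load(f'/tmp/{n}4.npz'); W=cloud(n,z['d'])
    try:
        q,*r=gunfit(n,z['im'],W,-.61); print(n,q[:2].round(2),np.degrees(q[2:]).round(2),r)
    except Exception as e: print(n,e)
E
```

```text
top [ 7.39 -0.34] [-31.33   0.05] [np.int64(676), np.int64(198), np.float64(0.6184452284494277), (np.float64(-166.8713215194714), np.float64(-11.59513621659104))]
scene [ 0.34 -1.16] [-51.22  -9.69] [np.int64(3), np.int64(0), np.float64(1.1661089871495278e-08), (np.float64(-21.969232518829234), np.float64(23.530607425360724))]
```

```bash
cat >> fit.py <<'E'
def extent(n,W,q):
    o=bot.get_obs(); M=R.from_euler('xyz',o['tcp_rot']).as_matrix()
    T=((W-o['tool_pos'])@M).reshape(-1,3); T[:,2]+=18.8; T=T[np.isfinite(T).all(1)]
    a=np.array([np.sin(q[2]),np.sin(q[3]),0]); a[2]=-np.sqrt(1-a@a)
    d=T-np.array([q[0],q[1],0]); t=d@a; r=np.linalg.norm(d-np.outer(t,a),axis=1)
    m=(r<21)&(t>-200)&(t<60); b=np.arange(-184,30,3)
    for i in range(len(b)-1):
        k=m&(t>=b[i])&(t<b[i+1])
        if k.sum(): print(b[i],k.sum(),r[k].mean().round(1),end=' | ')
    print()
E
python3 - <<'E'
from fit import *
z=np.load('/tmp/top4.npz'); W=cloud('top',z['d']); q,*r=gunfit('top',z['im'],W,-.61); extent('top',W,q)
E
python3 -m crank '[[[0,0,0,-0.5,8],[0,0,0,-1,16],[0,0,0,-1,24],[0,0,0,-1,32],[0,0,0,-1,40],[0,0,0,-1,48],[0,0,0,-1,56],[0,0,0,-1,64],[0,0,0,-1,72],[0,0,0,-1,80]]]'; python3 -m crank '[[[0,0,0,0,8],[0,0,0,0,16],[0,0,0,0,24],[0,0,0,0,32],[0,0,0,0,40],[0,0,0,0,48],[0,0,0,0,56],[0,0,0,0,64],[0,0,0,0,72],[0,0,0,0,80]]]'
```

```text
-172 2 13.7 | -169 17 14.5 | -166 14 14.4 | -163 16 14.5 | -160 16 14.7 | -157 20 14.5 | -154 16 14.5 | -151 19 14.6 | -148 18 14.9 | -145 38 12.1 | -142 73 10.9 | -139 9 9.5 | -136 11 6.6 | -133 8 6.7 | -130 6 6.3 | -127 8 6.3 | -124 9 6.2 | -121 10 6.5 | -118 7 6.1 | -115 5 6.9 | -112 8 6.7 | -103 3 13.7 | -100 2 15.5 | -97 12 17.6 | -94 28 18.0 | -91 22 18.2 | -88 27 18.4 | -85 26 18.2 | -82 28 18.1 | -79 26 18.3 | -76 25 18.0 | -73 30 18.3 | -70 31 17.9 | -67 30 18.1 | -64 24 17.9 | -61 31 17.9 | -58 26 18.0 | -55 29 17.8 | -52 28 17.8 | -49 28 18.1 | -46 33 18.1 | -43 26 17.9 | -40 28 17.8 | -37 31 18.1 | -34 36 17.9 | -31 26 17.8 | -28 28 18.0 | -25 28 17.6 | -22 26 17.9 | -19 20 18.2 | -16 20 18.1 | -13 4 18.2 | 
time: 14.5
tool_pos: [516.4, 314.2, 311.4]
tcp_rot: [-3.141, 0.0, 1.611]
contact_force: [-0.1, 0.1, -5.2]
grip_width: 35.4
finger_force: 30.0
time: 15.5
tool_pos: [516.3, 314.2, 311.3]
tcp_rot: [-3.142, 0.001, 0.215]
contact_force: [-0.2, -0.0, -4.9]
grip_width: 35.4
finger_force: 30.0
```

```bash
python3 -m crank '[[[0,0,0,0,8],[0,0,0,0,16],[0,-1,4.3,0,19.6],[0,-2,8.6,0,19.6],[0,-3,12.9,0,19.6],[0,-3.6,17.1,0,19.6],[0,-3.6,17.1,1,19.6],[0,-3.6,17.1,2.7,19.6],[0,-3.6,17.1,2.7,19.6],[0,-3.6,17.1,2.7,19.6]]]'; python3 - <<'E'
from fit import *
for n in('top','scene'): im,d=cap(n,n+'5.png'); np.savez('/tmp/'+n+'5',im=im,d=d)
a=cv2.imread('pics/top5.png')[110:260,130:330];b=cv2.imread('pics/scene5.png')[210:360,260:460]
cv2.imwrite('pics/m5.png',np.hstack([cv2.resize(a,(400,300),interpolation=2),cv2.resize(b,(400,300),interpolation=2)]))
o=bot.get_obs();print(o['tool_pos'],o['tcp_rot'])
for n in('top','scene'):
    z=np.load(f'/tmp/{n}5.npz'); W=cloud(n,z['d'])
    try: q,*r=gunfit(n,z['im'],W,-.55); print(n,q[:2].round(2),np.degrees(q[2:]).round(2),r); extent(n,W,q)
    except Exception as e: print(n,e)
E
```

```text
time: 16.5
tool_pos: [518.7, 140.0, 284.5]
tcp_rot: [-3.141, 0.001, -0.121]
contact_force: [0.7, 0.5, -3.6]
grip_width: 35.6
finger_force: 30.0
[519.18496901 140.15168037 285.29394886] [-3.14111527e+00 -1.18495198e-03 -1.20505812e-01]
top [-4.37  3.56] [-34.02   0.89] [np.int64(12), np.int64(34), np.float64(1.006325941361327), (np.float64(-165.5765714513406), np.float64(-67.406071387496))]
-175 2 14.6 | -172 2 15.1 | -169 2 15.0 | -166 3 15.0 | -163 1 14.9 | -160 4 15.4 | -157 2 15.8 | -154 4 15.1 | -151 16 13.5 | -148 3 12.6 | -145 1 15.0 | -100 1 18.6 | -97 4 17.7 | -94 1 15.6 | -91 4 17.2 | -88 6 18.4 | -85 4 17.4 | -82 6 17.6 | -79 5 17.9 | -76 3 16.7 | -73 1 16.8 | -70 1 18.6 | 20 1 18.9 | 23 2 10.0 | 26 7 9.2 | 
scene [ 6.29 -1.02] [-31.13  -0.07] [np.int64(635), np.int64(140), np.float64(1.1825026305260167), (np.float64(-166.93213002643006), np.float64(18.030943913787766))]
-172 1 11.2 | -169 8 13.5 | -166 17 14.1 | -163 8 14.4 | -160 15 14.4 | -157 10 15.1 | -154 15 14.4 | -151 15 15.0 | -148 14 13.1 | -145 27 11.8 | -142 30 11.9 | -139 11 10.2 | -136 6 6.8 | -133 6 6.7 | -130 8 6.1 | -127 5 5.9 | -124 6 6.5 | -121 5 5.8 | -118 8 6.1 | -115 3 4.3 | -112 7 6.6 | -109 4 6.5 | -106 1 8.5 | -103 2 12.7 | -100 7 15.1 | -97 8 17.0 | -94 18 18.3 | -91 18 17.5 | -88 16 17.8 | -85 16 18.4 | -82 16 17.5 | -79 18 18.2 | -76 17 17.9 | -73 17 18.0 | -70 16 18.1 | -67 19 17.4 | -64 20 17.7 | -61 20 17.4 | -58 13 17.8 | -55 24 17.6 | -52 14 17.4 | -49 22 17.3 | -46 17 17.1 | -43 13 17.2 | -40 17 18.3 | -37 19 17.9 | -34 21 17.4 | -31 17 17.8 | -28 15 18.0 | -25 16 18.1 | -22 24 18.2 | -19 20 17.6 | -16 18 17.6 | -13 18 17.5 | -10 18 17.7 | -7 17 17.8 | -4 19 18.0 | -1 17 17.7 | 2 20 18.2 | 5 15 17.9 | 8 12 17.9 | 11 13 18.3 | 14 7 18.6 | 17 3 18.0 | 20 1 19.7 | 23 5 18.4 | 26 10 15.5 |
```

View pics/m5.png

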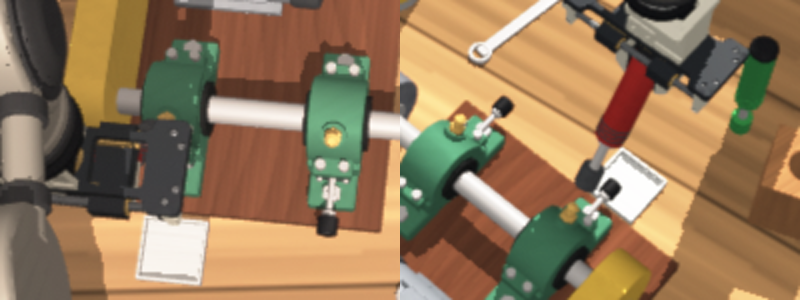

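The picture shows the coupler at m5 (590,175) up-axis of the nipple at (568,212). The top and scene fits agree on a tilt of about 31°. I refine the nipple with a silhouette fit and work out the approach.

```bash
python3 - <<'E'
from fit import *
from scipy.optimize import minimize
yaw=-.126; ang=np.linspace(0,2*np.pi,24,endpoint=False); K=8
def model(N,h):
    az=R.from_euler('z',yaw).as_matrix()@np.array([-.5736,0,.8192]); ay=R.from_euler('z',yaw).as_matrix()@[0,1,0]; ax=np.cross(ay,az)
    ring=lambda r,d:N-az*d+r*(np.cos(ang)[:,None]*ax+np.sin(ang)[:,None]*ay)
    return [[(4,0),(8,4)],[(8,4),(8,7.5)],[(5,7.5),(5,14.5)],[(10,14.5),(10,14.5+h)]],ring
masks={}
for n,bx in(('top',(195,155,230,188)),('scene',(328,300,362,332))):
    im=np.load(f'/tmp/{n}.npz')['im'][bx[1]:bx[3],bx[0]:bx[2]]
    big=cv2.resize(im,None,fx=K,fy=K,interpolation=cv2.INTER_CUBIC); hsv=cv2.cvtColor(big,cv2.COLOR_RGB2HSV)
    m=((hsv[...,0]>12)&(hsv[...,0]<32)&(hsv[...,1]>90)&(hsv[...,2]>80)).astype(np.uint8)
    k,l,st,c=cv2.connectedComponentsWithStats(m); c0=np.linalg.norm(c-np.array(m.shape[::-1])/2,axis=1); c0[0]=99; c0[st[:,4]<500]=999; masks[n]=((l==c0.argmin()),bx); print(n,masks[n][0].sum()/K/K)
def iou(n,N,h):
    m,bx=masks[n]; im=np.zeros(m.shape,np.uint8); parts,ring=model(N,h)
    for p in parts:
        pts=np.vstack([ring(*a) for a in p]); uv=(proj(n,pts)-np.array(bx[:2])+.5)*K-.5
        cv2.fillConvexPoly(im,cv2.convexHull(uv.astype(np.float32)).round().astype(np.int32),1)
    return (im&m).sum()/max(1,((im|m)>0).sum())
def cost(p,ns): return -sum(iou(n,np.array([p[0],p[1],130]),max(p[2],0)) for n in ns)
for ns in(['top'],['scene'],['top','scene']):
    best=min((minimize(cost,[x,y,3],args=(ns,),method='Nelder-Mead',options=dict(initial_simplex=[[x,y,2],[x+4,y,2],[x,y+4,2],[x,y,6]])) for x in(628,633) for y in(123,127)),key=lambda s:s.fun); print(ns,best.x.round(1),best.fun.round(3))
o=bot.get_obs();M=R.from_euler('xyz',o['tcp_rot']).as_matrix()
for n in('scene',):
    z=np.load(f'/tmp/{n}5.npz'); q,*r=gunfit(n,z['im'],cloud(n,z['d']),-.55)
    a=np.array([np.sin(q[2]),0,-np.cos(q[2])])
    seat=o['tool_pos']+M@(np.array([q[0],q[1],-18.8])-157.5*a); print('seat',seat,'axis',M@a)
    for N in((629.5,125.6,130),): print('move tool',M.T@(np.array(N)-seat),'pos/rot',o['tool_pos'],o['tcp_rot'])
E
```

```text
top 72.75
scene 82.828125
['top'] [629.3 124.8   1.8] -0.924Traceback (most recent call last):
  File "<stdin>", line 22, in <module>
  File "<stdin>", line 22, in <genexpr>
    res = _minimize_neldermead(fun, x0, args, callback, bounds=bounds,
                               **options)
    fxc = func(xc)
    fx = function(np.copy(x), *(wrapper_args + args))
  File "<stdin>", line 20, in cost
  File "<stdin>", line 20, in <genexpr>
  File "<stdin>", line 17, in iou
  File "h.py", line 20, in proj
    M,t,f,cx,cy=cam(n); q=np.atleast_2d(P)@M.T+t
                ~~~^^^
  File "h.py", line 17, in cam
    c=bot.calibration(n); f=240/np.tan(np.radians(c['vertical_fov'])/2)
ValueError: time passes only in moves, steps and waits
```

```bash
sed -i 's/^def cam(n):/import functools\n@functools.cache\ndef cam(n):/' h.py; python3 - <<'E'
from fit import *
o=bot.get_obs();M=R.from_euler('xyz',o['tcp_rot']).as_matrix()
z=np.load('/tmp/scene5.npz'); q,*r=gunfit('scene',z['im'],cloud('scene',z['d']),-.55)
a=np.array([np.sin(q[2]),0,-np.cos(q[2])])
seat=o['tool_pos']+M@(np.array([q[0],q[1],-18.8])-157.5*a); print('seat',seat,'axis',M@a)
for N in((629.4,125.2,130),): print('move tool',M.T@(np.array(N)-seat),'pos/rot',o['tool_pos'],o['tcp_rot'])
# scene-camera-only nipple offset: brass blob top in the scene image vs model
yaw=-.126; Rz=R.from_euler('z',yaw).as_matrix(); az=Rz@np.array([-.5736,0,.8192]); ay=Rz@[0,1,0]; ax=np.cross(ay,az); ang=np.linspace(0,6.28,24)
for N in((629.4,125.2,130),):
    ring=lambda r,d:np.array(N)-az*d+r*(np.cos(ang)[:,None]*ax+np.sin(ang)[:,None]*ay)
    uv=np.vstack([proj('scene',ring(8,4)),proj('scene',ring(8,7.5)),proj('scene',ring(4,0))]); print('model head px',uv.min(0),uv.max(0))
im=np.load('/tmp/scene.npz')['im']; hsv=cv2.cvtColor(im,cv2.COLOR_RGB2HSV)[300:332,328:362]
m=(hsv[...,0]>12)&(hsv[...,0]<32)&(hsv[...,1]>90)&(hsv[...,2]>80)
for i,r in enumerate(m): 
    if r.any(): print(300+i,''.join('#' if x else '.' for x in r[5:30]))
E
```

```text
seat [606.53292606 130.65537955 169.38167279] axis [-0.5143158   0.06186819  0.85536635]
move tool [23.31037415  2.68567919 39.40804451] pos/rot [519.18496901 140.15168037 285.29394886] [-3.14111527e+00 -1.18495198e-03 -1.20505812e-01]
model head px [341.98194942 310.36430827] [348.79034939 316.20315696]
300 ............#########....
301 ..............######.....
302 ...............####......
303 ................####.....
304 ..................##.....
305 ...................#.....
307 ......................#..
308 ................##.....#.
309 ...................#.....
310 .............##..........
311 ..........#####..........
312 ..#.##...#######.........
313 #......##.######.........
314 .........########........
315 ........########.........
316 ........#######..........
317 .......########..........
318 ........#######..........
319 ........#######..........
320 .........#####...........
321 ............#............
```

```bash
python3 -m crank '[[[0,0.4,0.1,0.7,0],[0,0.8,0.2,1.35,0],[0,1.2,0.2,2,0],[0,1.5,0.2,2.55,0],[0,1.6,0.2,2.7,0],[0,1.7,0.2,2.87,0],[0,1.8,0.2,3.04,0],[0,1.9,0.2,3.2,0],[0,1.9,0.2,3.2,0],[0,1.9,0.2,3.2,0]]]'
```

```text
time: 17.6
tool_pos: [537.5, 135.3, 252.6]
tcp_rot: [-3.141, -0.0, -0.121]
contact_force: [0.2, 0.4, -4.9]
grip_width: 35.2
finger_force: 30.0
```

```bash
python3 -m crank '[[[0,0.1,0,0.16,0],[0,0.2,0,0.33,0],[0,0.3,0,0.5,0],[0,0.4,0,0.65,0],[0,0.5,0,0.82,0],[0,0.6,0,0.98,0],[0,0.7,0,1.15,0],[0,0.7,0,1.15,0],[0,0.7,0,1.15,0],[0,0.7,0,1.15,0]]]'
```

```text
time: 18.6
tool_pos: [544.4, 134.5, 241.3]
tcp_rot: [-3.141, -0.0, -0.121]
contact_force: [-5.1, 1.5, 3.2]
grip_width: 35.3
finger_force: 30.0
```

```bash
python3 -m crank '[[[0,0.06,0,0.09,0],[0,0.12,0,0.17,0],[0,0.18,0,0.26,0],[0,0.24,0,0.35,0],[0,0.3,0,0.43,0],[0,0.15,0,0.55,0],[0,0,0,0.65,0],[0,-0.2,0,0.78,0],[0,-0.2,0,0.78,0],[0,-0.2,0,0.78,0]]]'; python3 - <<'E'
from fit import *
n='scene'; im,d=cap(n,n+'6.png'); np.savez('/tmp/'+n+'6',im=im,d=d); W=cloud(n,d)
q,*r=gunfit(n,im,W,-.58); print(q[:2].round(2),np.degrees(q[2:]).round(2),r); extent(n,W,q)
b=cv2.imread('pics/scene6.png')[210:360,260:460]; cv2.imwrite('pics/m6.png',cv2.resize(b,(800,600),interpolation=2))
E
```

```text
time: 19.6
tool_pos: [543.5, 134.6, 234.2]
tcp_rot: [-3.141, -0.003, -0.121]
contact_force: [-3.0, 0.3, 6.9]
grip_width: 35.6
finger_force: 30.0
[ 7.2  -1.57] [-32.39  -0.25] [np.int64(582), np.int64(94), np.float64(1.353342553103496), (np.float64(-166.76077902507686), np.float64(17.28325415673306))]
-184 1 11.5 | -181 8 16.2 | -178 23 17.3 | -175 35 16.6 | -172 21 14.3 | -169 21 12.1 | -166 10 11.2 | -163 2 13.9 | -160 7 13.8 | -157 12 14.6 | -154 14 15.0 | -151 12 14.8 | -148 14 14.9 | -145 12 13.6 | -142 13 15.0 | -139 14 14.5 | -136 21 13.0 | -133 32 11.6 | -130 15 9.8 | -127 5 6.1 | -124 4 5.1 | -121 6 7.9 | -118 7 6.8 | -115 6 7.5 | -112 7 5.7 | -109 4 6.8 | -106 1 10.2 | -103 4 12.5 | -100 4 14.2 | -97 6 16.5 | -94 18 18.1 | -91 14 17.6 | -88 14 17.8 | -85 16 17.7 | -82 13 17.6 | -79 17 17.8 | -76 12 18.5 | -73 23 18.1 | -70 18 18.1 | -67 9 19.2 | -64 23 18.0 | -61 16 18.1 | -58 17 17.2 | -55 18 17.7 | -52 17 17.5 | -49 14 17.5 | -46 19 17.5 | -43 15 17.5 | -40 17 18.6 | -37 18 17.2 | -34 16 17.5 | -31 16 17.2 | -28 18 17.6 | -25 18 17.1 | -22 15 17.5 | -19 23 17.7 | -16 15 17.6 | -13 18 17.6 | -10 18 18.2 | -7 19 17.4 | -4 20 17.5 | -1 10 18.3 | 2 21 18.2 | 5 11 18.3 | 8 13 18.0 | 11 8 17.3 | 14 7 16.7 | 17 2 20.4 | 20 2 19.7 | 23 4 16.7 | 26 10 17.7 |
```

View pics/m6.png

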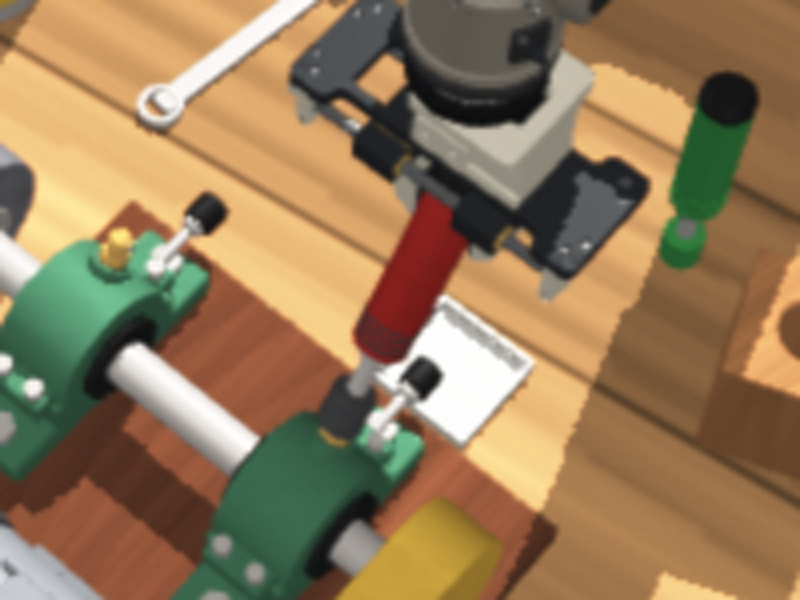

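The coupler sits over the nipple at m6 (343,410), with the knob home. The gun is pressed about 10 mm so far at a tilt of about 32°, so I push further and swing it a little more upright to the nipple's axis.

```bash
python3 -m crank '[[[0,-0.1,0,0.1,0],[0,-0.2,0,0.2,0],[0,-0.3,0,0.27,0],[0,-0.4,0,0.33,0],[0,-0.3,0,0.45,0],[0,-0.2,0,0.6,0],[0,-0.1,0,0.75,0],[0,-0.1,0,0.9,0],[0,-0.1,0,0.9,0],[0,-0.1,0,0.9,0]]]'; python3 - <<'E'
from fit import *
n='scene'; im,d=cap(n,n+'7.png'); np.savez('/tmp/'+n+'7',im=im,d=d); W=cloud(n,d)
q,*r=gunfit(n,im,W,-.58); print(q[:2].round(2),np.degrees(q[2:]).round(2),r); extent(n,W,q)
o=bot.get_obs(); M=R.from_euler('xyz',o['tcp_rot']).as_matrix()
a=np.array([np.sin(q[2]),np.sin(q[3]),0]); a[2]=-np.sqrt(1-a@a); p=np.array([q[0],q[1],-18.8]); n0=M.T@(np.array([629.4,125.2,130])-o['tool_pos'])-p
t=n0@a; print('nipple at t',t,'off axis',n0-t*a,'stroke if snapped',157.5+t)
E
```

```text
time: 20.65
tool_pos: [542.5, 134.7, 225.4]
tcp_rot: [-3.141, -0.004, -0.121]
contact_force: [-3.7, 0.3, 6.8]
grip_width: 35.2
finger_force: 30.0
[ 7.82 -1.35] [-3.43e+01 -3.00e-02] [np.int64(593), np.int64(119), np.float64(1.30010442358242), (np.float64(-166.9968506292442), np.float64(15.493644455215172))]
-178 1 14.6 | -175 5 13.8 | -172 29 16.5 | -169 31 16.5 | -166 16 14.1 | -163 22 12.8 | -160 14 12.5 | -157 4 12.2 | -154 3 13.1 | -151 17 14.5 | -148 10 14.9 | -145 14 15.0 | -142 14 14.8 | -139 9 14.7 | -136 13 15.1 | -133 10 15.7 | -130 20 13.9 | -127 33 12.2 | -124 22 10.9 | -121 8 5.7 | -118 4 5.7 | -115 3 5.2 | -112 4 8.1 | -109 4 7.6 | -106 4 10.9 | -103 8 11.7 | -100 2 13.0 | -97 2 16.4 | -94 20 17.4 | -91 14 17.8 | -88 15 18.0 | -85 21 18.2 | -82 14 17.9 | -79 15 18.0 | -76 19 18.0 | -73 14 18.6 | -70 15 18.1 | -67 19 17.6 | -64 19 17.4 | -61 17 17.9 | -58 16 17.2 | -55 12 18.5 | -52 17 17.7 | -49 15 17.9 | -46 20 17.8 | -43 15 17.0 | -40 17 18.1 | -37 22 17.5 | -34 15 17.9 | -31 17 17.3 | -28 18 17.4 | -25 13 17.9 | -22 23 17.8 | -19 16 17.1 | -16 16 17.5 | -13 19 17.8 | -10 18 18.2 | -7 24 17.6 | -4 13 17.3 | -1 19 18.0 | 2 16 18.0 | 5 10 17.6 | 8 9 17.9 | 11 13 17.1 | 14 6 18.0 | 23 7 17.2 | 26 9 17.2 | 
nipple at t -139.22966009360107 off axis [ 0.77807445  0.21096938 -0.53087316] stroke if snapped 18.27033990639893
```

```bash
python3 -m crank '[[[0,0.05,0,0.08,0],[0,0.05,0,0.08,0],[0,0.05,0,0.08,0],[0,0.05,0,0.08,0],[0,0.05,0,0.08,0],[0,0.05,0,0.08,0],[0,0.05,0,0.08,0],[0,0.05,0,0.08,0],[0,0.05,0,0.08,0],[0,0.05,0,0.08,0]]]'; python3 -c "
from plant import bot
print(bot.close_job())"
```

```text
time: 21.7
tool_pos: [543.0, 134.6, 224.6]
tcp_rot: [-3.141, -0.004, -0.121]
contact_force: [-3.9, 0.8, 7.6]
grip_width: 35.3
finger_force: 30.0
the job is handed in; nothing more can be done
None
```

I handed the job in at 21.7 s, but no verdict came back: the slide was pulled out and pushed home, and the gun is on the nipple, gripped at 30 N, tilted about 34° and pressed down about 18 mm of its 25 mm stroke by camera measurement.

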